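Shut down the blank sander and take out the squared blank

TASK

The blank on the disc sander is squared, so shut the station down: gently press the sander's STOP key (the round mushroom) until its sunken START key pops out, then the dust extractor's STOP key (the wide bar) until its START key pops out, and only after that press the small round filter-cleaning key at the top of the extractor's box fully down and hold it there for about a second, one key at a time. Then throw the toggle clamp's upright handle right over, away from the blank, and leave it open. Lift the blank out and lay it flat on the floor of the tray beside the finished one, without dropping it and without disturbing the loose sanding block or the turned finial.

Things in the scene. Friction and masses are not known exactly. Their poses are not given: they have to be found in the camera images.
- sander_switch: The sander's switch box, fixed to the bench: grey sloping-desk enclosure 92 deep x 84 wide, 30 mm high in front, 83 mm behind, with two round keys on its 30 degree face. Origin: centre of its underside; x points from its low front edge to its high back, y across, z up.
- sander_stop_top (a point): Centre of the top of the sander's STOP key, the black mushroom 41 mm across nearer the low front edge, standing 20 mm off the face. z is the outward normal of the face (the key is pressed along -z), y across the box, x up the slope. The START key stands 49 mm up the slope from it.
- sander_stop (a joint): Travel of the sander's STOP key in m: 0 out, 0.008 fully down. Spring return; takes 3 N to start; from 2.5 mm on it also lifts the START latch: the resistance rises to about 11 N near 3.5 mm, eases, and near 6.5 mm START pops out; about 8 N at 8 mm, where it meets a stiff rubber cushion (12 N per further mm).
- sander_start (a joint): Position of the sander's round grey START key (31 mm, in a collar 6 mm high): 0 latched in (its top level with the collar, machine on), 0.007 popped out (machine off). It stays where it snaps; pressing it latches it in again.
- extractor_switch: The dust extractor's switch box, fixed to the bench: grey sloping-desk enclosure 118 deep x 84 wide, 30 mm high in front, 98 mm behind, with three keys in a row up its 30 degree face. Axes as for the sander's box. The two boxes may have changed places.
- extractor_stop_top (a point): Centre of the top of the extractor's STOP key, the black bar 40 mm wide (across) x 28 mm nearest the low front edge, standing 16 mm off the face. Axes as for the mushroom. The square START key is 43 mm up the slope from it, the filter key 86 mm.
- extractor_stop (a joint): Travel of the extractor's STOP key: same spring, latch force, travel and cushion as the sander's.
- extractor_start (a joint): Position of the extractor's square grey START key (26 mm, in a frame 6 mm high): 0 latched in (on), 0.007 popped out (off).
- filter_key_top (a point): Centre of the top of the filter-cleaning key, the small round grey one (26 mm) nearest the high back edge of the extractor's box, standing 14 mm off the face. Same axes. It shakes the filter and may be pressed only when the extractor is off.
- filter_key (a joint): Travel of the filter-cleaning key: 0 out, 0.008 fully down; plain spring, 2.5 N to start, 6 N at 8 mm, then the same stiff cushion.
- sander: Small disc sander, fixed to the bench. Origin on the bench under the middle of its table; x points away from the operator along the spindle to the disc (face 74 mm from the origin, 125 mm across, centre 85 mm up), y to the left, z up.
- sled_top (a point): Point on top of the plywood sled, 90 mm above the sander's origin, same axes. The blank lies on it along x at y = 0, with a fence 16 mm high on its left (x from 2 to 72 mm); in front of that (x from -72 to 0 mm) nothing stands beside it. Left of the fence a toggle clamp; its arm reaches over the blank at x = 34 mm and a sprung rubber tip holds it down.
- handle_grip (a point): Point on the axis of the clamp's upright black handle (19 mm thick), 85 mm from its pivot; z points along the handle away from the pivot (the tip is at +32 mm), y to the side to which it is thrown open (the sander's +y, away from the blank). The pivot axis runs along x and lies 102 mm left of the blank's line, 98 mm above the bench.
- clamp_handle (a joint): Angle of the clamp's handle in rad: 0 clamped (upright, held by its spring), 1.35 thrown fully open to +y of the sander. It takes about 4 N at the grip to start, eases off, goes over centre near 0.2 and snaps on to about 0.7; from there push it on to its stop and the arm stands up clear of the blank. It stays where it is left.
- blank_center (a point): Centre of the clamped square wooden blank, 22 x 22 x 150 mm, 0.1 kg; y of this point lies along the blank's length, z up.
- tray_floor (a point): Centre of the inner floor of the open plywood tray (188 x 150 x 28 mm outside, walls 6 mm, floor 6 mm up), fixed; x along its 188 mm side. A finished dark blank of the same size lies along its -y wall (from y = -63 to -39 mm), fixed; the space from y = -35 to 69 mm is free and the blank fits lengthwise along x only.
- block_center (a point): Centre of a loose brown rubber sanding block 52 x 68 x 24 mm, a bystander.
- finial_center (a point): Centre of a loose turned wooden finial, 36 mm across, 52 mm high, standing upright, a bystander.

How it is judged:
By the outcome, as a careful person would: the job done as asked, in the order asked, and still so for the second after the job is handed in, with the robot touching nothing.
It also fails if it takes over 67 s, if anything falls off the work surface, if the arm or the gripper's body presses on something with over 40 N, if the wrist force passes 120 N, or if a joint passes its speed limit or range.

ROBOT

A 6-joint arm with a two-finger parallel gripper is mounted at the origin on a cart in front of the work surface, level with it; the furniture and walls round the work are solid. World frame = base frame: x ahead of the robot, y to its left, z up, the work surface at z = 0. Lengths are in m, angles in degrees, forces in N, time in s.
With the tool pointing down it reaches from about 0.25 to 0.8 m from the base axis. Payload 8.5 kg.
Tool frame: the origin (TCP) lies at the very end of the fingers, on their centre line; the grasp point (between the pads) lies 19 mm behind it (grip_point_offset is the distance from the TCP to the grasp point, in m); z points along the fingers, x is the direction in which the jaws open and shut, and the axes are right-handed (so a half turn about z gives the same grasp; the last joint's range is limited). The gripper opens to 85 mm and grips with 20 to 120 N. Pads are 22 mm wide; open, the fingers measure 114 mm over their backs; the gripper's body (76 mm by 85 mm) begins 54 mm behind the grasp point. The pads swing forward as they close: fully open they stand 13 mm farther back than shut.
Start: joints at [-74.485, 13.648, -0.773, 75.585, 0, 90], TCP at [0.14, -0.506, 0.231] pointing down, gripper open.
Joint ranges: [-152.45, 152.45], [-59.26, 108.67], [-65.41, 83.53], [-104.44, 129.93], [-82.83, 76.93], [-180, 180]. Speed limits (degrees/s): [127.2, 127.2, 159.86, 180, 180, 180].

INTERFACE

Orientations are given as a 3x3 rotation matrix whose columns are the frame's x, y, z axes.
In Python, from bench import observe, get_image, camera_params, hand_in, grip_point_offset gives the robot as it stands.
- The arm moves only by the tool jog_arm, never from a script. Its argument "rows" is a list of rows, each an object of numbers: "gripper": the finger opening in mm, from 0 to 85.4; "dx", "dy", "dz": the shift along the tool's x, y, z in mm; "twist": the turn about the tool's z in rad. In form: [{"gripper": .., "dx": .., "dy": .., "dz": .., "twist": ..}, ...]. A call has 1 to 8 rows; each row shifts and turns the commanded pose from where the row before left it, along the tool's axes as they then stand; what a row does not reach is not made up. A row lasts 1/10 s, in which the tool goes at most 50 mm and 8.59 degrees, less where a joint would pass 70% of its speed; a pose out of reach is approached as far as the arm can. A call is refused whole if a number of a shift passes 50 or a number of a turn 0.15, either way. A call with a gripper value outside its range is refused whole. The fingers move at their own pace and stop on an object; the grip force is fixed at half the most. Time passes only in rows, so rows that do not move let the fingers close. It gives the time, the measured TCP pose, the force and the opening at its end, in the units of the state.
- observe(): the state, without advancing time (a new reading comes with each control period).
- get_image(name): name is "side" or "top"; returns the picture (480x640x3 uint8, red, green, blue); there is no depth.
- camera_params(name): a dict with "fx", "fy", "cx", "cy" (pixels), "T" (4x4, takes a point from camera to world coordinates). Camera axes: x right, y down, z forward; pixel columns grow to the right and rows downward; lengths in m; the calibration is good to about 2 mm. A picture is of the moment at which its call begins. camera_params takes no time and is no camera call.
- hand_in(): hands the job in, once; it reports no verdict.
The state is a dict: "clock": time; "joint_pos": joint angles; "dq": joint speeds; "tau": joint torques, N m; "tcp_pos": TCP position; "eef_rot": TCP orientation; "wrist_force": force on the tool from outside, world axes, zero at the start; "torque": the same for the moment, N m; "finger_gap": finger opening in m.
Only numpy, scipy, OpenCV 4.12 (cv2) and the standard library are available. Lean on these libraries where they do the work, as an engineer would, in place of code of your own. Each camera call takes 0.05 s, during which the arm holds its last target. There are 200 camera calls.

## Working session

There is one attempt and no reset: what is moved stays moved. The work goes in short steps, Python scripts to look and compute and a tool call to move; the robot and the scene stay as the last step left them, time stands still between calls to the robot, and variables do not carry over. Pictures are saved under pics/ and viewed, about 8 in all and at most 12, crops included, and the job is handed in when it is done.

Besides the shell and the picture viewer there is one more tool, called after "Call:" in YAML: its name, and indented under it one key for each argument. jog_arm: Moves the arm, as the interface text tells. Its arguments: {"type":"object","properties":{"rows":{"type":"array"}},"required":["rows"]}

```bash
mkdir -p pics; ls
python3 - <<'E'
from bench import *
import cv2,numpy as np
np.set_printoptions(precision=4,suppress=True)
for n in("top","side"):
    im=get_image(n); cv2.imwrite(f"pics/{n}0.png",im[:,:,::-1]); print(n,camera_params(n))
print(observe(),grip_point_offset)
E
```

```text
pics
top {'fx': 613.4629241456371, 'fy': 613.4629241456371, 'cx': 315.4125950314444, 'cy': 237.41513220023052, 'T': array([[-0.0244, -0.9964,  0.0807,  0.4658],
       [-0.9991,  0.0271,  0.0314, -0.1409],
       [-0.0335, -0.0799, -0.9962,  1.1485],
       [ 0.    ,  0.    ,  0.    ,  1.    ]])}
side {'fx': 471.94855154784096, 'fy': 471.94855154784096, 'cx': 326.6114575785782, 'cy': 238.82024227601596, 'T': array([[ 0.9848, -0.123 ,  0.1225,  0.4199],
       [-0.1733, -0.6559,  0.7346, -0.7762],
       [-0.01  , -0.7447, -0.6673,  0.7211],
       [ 0.    ,  0.    ,  0.    ,  1.    ]])}
{'clock': 0.1, 'joint_pos': array([-74.4841,  13.6773,  -0.8109,  75.5862,   0.0005,  89.9999]), 'dq': array([ 0.0368, -0.0721,  0.1038,  0.0299,  0.0502,  0.0622]), 'tau': array([ -0.0001, -53.9722,  34.6998,   0.0135,  -0.    ,  -0.    ]), 'tcp_pos': array([ 0.1403, -0.5055,  0.2308]), 'eef_rot': array([[ 0.2675, -0.9636, -0.0003],
       [-0.9636, -0.2675,  0.0013],
       [-0.0013, -0.    , -1.    ]]), 'wrist_force': array([ 0.2585,  0.1491, -0.2165]), 'torque': array([ 0.036 , -0.0036, -0.0388]), 'finger_gap': 0.08580500024822697} 0.0187
```

View pics/top0.png

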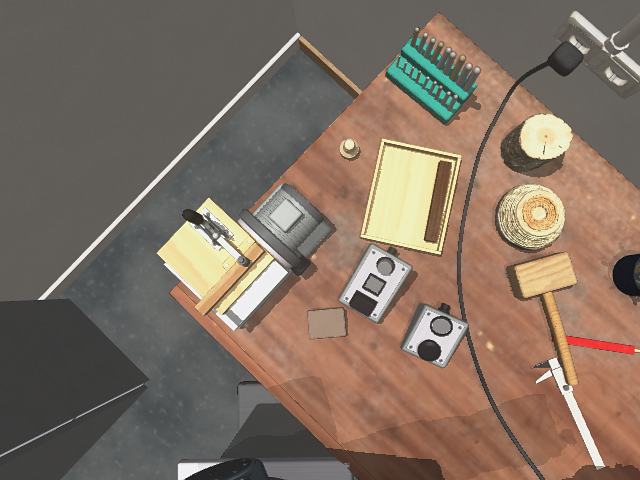

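View pics/side0.png

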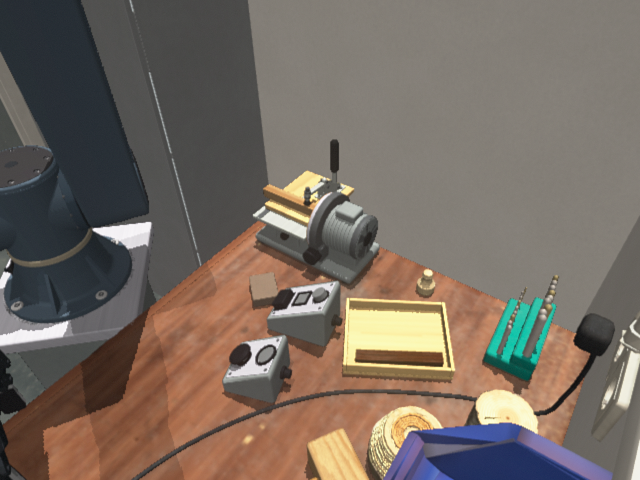

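The top view shows: sander at (250,250), blank along (200,308)–(265,255), clamp handle at (190,215), extractor box (375,285), sander box (435,335), tray (412,197), block (327,323) and finial (348,148). In the side view, the handle stands upright at (334,155).

Run:
```python
import cv2
a=cv2.imread("pics/top0.png")[180:380,150:480]; cv2.imwrite("pics/t1.png",cv2.resize(a,None,fx=2.4,fy=2.4,interpolation=cv2.INTER_CUBIC))
a=cv2.imread("pics/side0.png")[130:400,215:395]; cv2.imwrite("pics/s1.png",cv2.resize(a,None,fx=2.2,fy=2.2,interpolation=cv2.INTER_CUBIC))
```

```text
(no output)
```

View pics/t1.png

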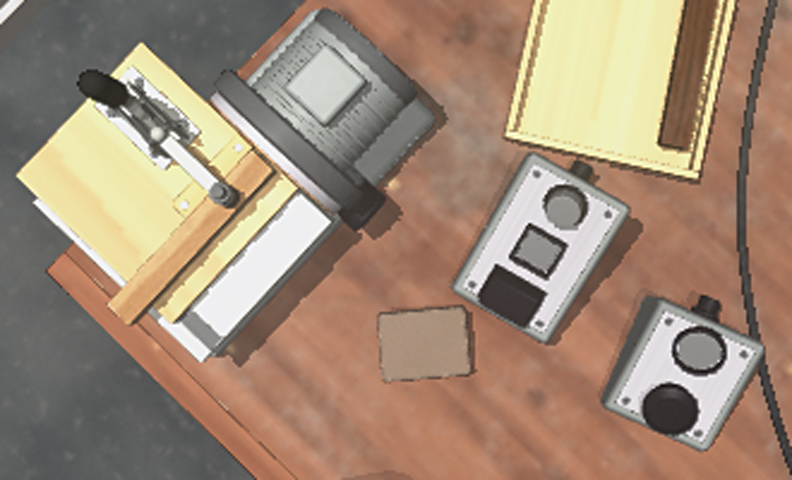

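View pics/s1.png

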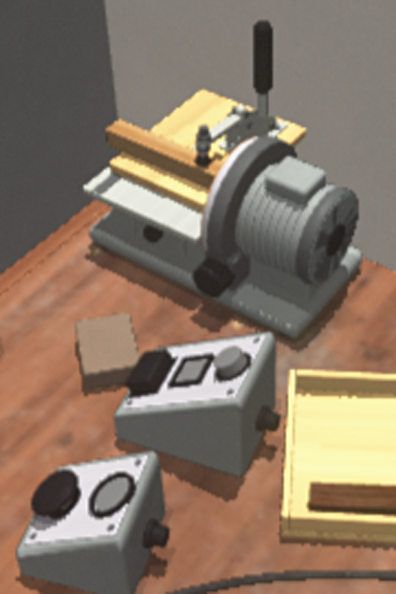

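The crops show the two boxes' keys in a row, black STOP keys at top-crop (670,408) and (514,294), filter key (567,205), blank top face from (118,312) to (265,165), clamp arm tip at (225,195).

```bash
cat > h.py <<'E'
from bench import *
import numpy as np
np.set_printoptions(precision=4,suppress=True)
def ray(n,u,v):
    c=camera_params(n);T=c["T"];d=T[:3,:3]@[(u-c["cx"])/c["fx"],(v-c["cy"])/c["fy"],1]
    return T[:3,3],d/np.linalg.norm(d)
def plane(n,u,v,z):
    o,d=ray(n,u,v);return o+d*(z-o[2])/d[2]
def tri(a,b):
    o1,d1=ray("top",*a);o2,d2=ray("side",*b)
    s=np.linalg.lstsq(np.c_[d1,-d2],o2-o1,rcond=None)[0]
    p,q=o1+s[0]*d1,o2+s[1]*d2;return (p+q)/2,np.linalg.norm(p-q)
tc=lambda u,v:(150+u/2.4,180+v/2.4)
sc=lambda u,v:(215+u/2.2,130+v/2.2)
def proj(n,p):
    c=camera_params(n);q=np.linalg.inv(c["T"])@np.r_[p,1];return q[0]/q[2]*c["fx"]+c["cx"],q[1]/q[2]*c["fy"]+c["cy"]
E
python3 - <<'E'
from h import *
for n,a,b in [("mush",(670,408),(56,492)),("sstart",(699,350),(112,494)),("bar",(514,291),(151,371)),("estart",(540,250),(191,371)),("filt",(566,206),(234,361)),
 ("htip",(92,83),(262,22)),("hbase",(122,95),(262,90)),("armtip",(224,192),(204,130)),
 ("blankfrontR",(130,322),(109,137)),("blankfrontL",(108,303),(112,123))]:
    print(n,*tri(tc(*a),sc(*b)))
for n,u,v,z in[("bl fL",108,303,.112),("bl fR",130,322,.112),("bl bR",273,178,.112),("bl bL",255,153,.112),("block",424,343,.024)]: print(n,plane("top",*tc(u,v),z))
for u,v in[(383,140),(461,154),(441,254),(361,237)]: print("tray",plane("top",u,v,.028))
print("finial",plane("top",348,149,.05))
E
```

```text
mush [ 0.3514 -0.3007  0.0574] 0.0001757720390961723
sstart [ 0.3937 -0.3208  0.0727] 0.00012922359586069545
bar [ 0.4368 -0.19    0.0526] 0.0036673855980108657
estart [ 0.4678 -0.2092  0.0677] 0.0011401666064087487
filt [ 0.4999 -0.2272  0.0934] 0.00154395655180316
htip [0.582  0.0837 0.215 ] 8.557423482457415e-05
hbase [0.5819 0.081  0.1398] 0.0009516381082994723
armtip [0.5128 0.0092 0.151 ] 0.0001363710856998296
blankfrontR [0.4248 0.0854 0.1001] 0.0008762951332406955
blankfrontL [0.4341 0.0999 0.1063] 0.008327358003404135
bl fL [0.4384 0.0984 0.112 ]
bl fR [0.4248 0.0829 0.112 ]
bl bR [ 0.5236 -0.0199  0.112 ]
bl bL [ 0.5416 -0.0074  0.112 ]
block [ 0.4003 -0.1221  0.024 ]
tray [ 0.7339 -0.2351  0.028 ]
tray [ 0.7031 -0.3771  0.028 ]
tray [ 0.5201 -0.3331  0.028 ]
tray [ 0.555 -0.189  0.028]
finial [ 0.7141 -0.1694  0.05  ]
```

Call:
jog_arm:
  rows:
    - {"gripper": 0,"dx": 0,"dy": 0,"dz": 0,"twist": -0.15}
    - {"gripper": 0,"dx": 0,"dy": 0,"dz": 0,"twist": -0.15}
    - {"gripper": 0,"dx": 0,"dy": 0,"dz": 0,"twist": -0.15}
    - {"gripper": 0,"dx": 0,"dy": 0,"dz": 0,"twist": -0.15}
    - {"gripper": 0,"dx": 0,"dy": 0,"dz": 0,"twist": -0.15}
    - {"gripper": 0,"dx": 0,"dy": 0,"dz": 0,"twist": -0.15}
    - {"gripper": 0,"dx": 0,"dy": 0,"dz": 0,"twist": -0.15}
    - {"gripper": 0,"dx": 0,"dy": 0,"dz": 0,"twist": -0.15}

```text
clock: 0.9
tcp_pos: [0.1403, -0.5056, 0.2309]
eef_rot: [[0.996, -0.094, -0.0], [-0.094, -0.996, 0.001], [-0.0, -0.001, -1.0]]
wrist_force: [0.1, -0.0, -0.2]
finger_gap: -0.0001
```

Call:
jog_arm:
  rows:
    - {"gripper": 0,"dx": 0,"dy": 0,"dz": 0,"twist": -0.15}
    - {"gripper": 0,"dx": 0,"dy": 0,"dz": 0,"twist": -0.15}
    - {"gripper": 0,"dx": 0,"dy": 0,"dz": 0,"twist": -0.15}
    - {"gripper": 0,"dx": 0,"dy": 0,"dz": 0,"twist": -0.15}
    - {"gripper": 0,"dx": 0,"dy": 0,"dz": 0,"twist": -0.15}
    - {"gripper": 0,"dx": 0,"dy": 0,"dz": 0,"twist": -0.15}
    - {"gripper": 0,"dx": 0,"dy": 0,"dz": 0,"twist": -0.15}
    - {"gripper": 0,"dx": 0,"dy": 0,"dz": 0,"twist": -0.15}

```text
clock: 1.7
tcp_pos: [0.1404, -0.5056, 0.2309]
eef_rot: [[0.448, 0.894, -0.0], [0.894, -0.448, 0.001], [0.001, -0.001, -1.0]]
wrist_force: [-0.1, 0.8, 0.1]
finger_gap: 0.0002
```

```bash
cat >> h.py <<'E'
def go(p,yaw=None):
    s=observe();R=s["eef_rot"];print("t",round(s["clock"],2),"tcp",s["tcp_pos"],"xyaw",np.degrees(np.arctan2(R[1,0],R[0,0])),"F",s["wrist_force"],"q",s["joint_pos"])
    if p is not None: print("delta mm",R.T@(np.array(p)-s["tcp_pos"])*1000)
    if yaw is not None: print("twist",-(np.radians(yaw)-np.arctan2(R[1,0],R[0,0])))
def above(top,yaw,d,back=.011):  # TCP so that the uphill edge is d m off the key top along normal
    u=np.array([np.cos(np.radians(yaw)),np.sin(np.radians(yaw)),0]);n=-.5*u+np.array([0,0,.866])
    return np.array(top)-back*u+d*n
E
python3 - <<'E'
from h import *
go(above([.3514,-.3007,.0574],-25.4,.02),64.6)
E
```

```text
t 1.7 tcp [ 0.1404 -0.5056  0.2309] xyaw 63.37839398459179 F [-0.1349  0.8141  0.0822] q [-74.4857  13.6693  -0.7997  75.5839  -0.0003 -47.8641]
delta mm [277.2076  75.9512 156.3228]
twist -0.02132104713104166
```

Call:
jog_arm:
  rows:
    - {"gripper": 0,"dx": 45,"dy": 12,"dz": 0,"twist": -0.02}
    - {"gripper": 0,"dx": 45,"dy": 12,"dz": 0,"twist": 0}
    - {"gripper": 0,"dx": 45,"dy": 12,"dz": 0,"twist": 0}
    - {"gripper": 0,"dx": 45,"dy": 12,"dz": 10,"twist": 0}
    - {"gripper": 0,"dx": 45,"dy": 12,"dz": 15,"twist": 0}
    - {"gripper": 0,"dx": 45,"dy": 13,"dz": 15,"twist": 0}
    - {"gripper": 0,"dx": 6,"dy": 3,"dz": 45,"twist": 0}
    - {"gripper": 0,"dx": 0,"dy": 0,"dz": 45,"twist": 0}

```text
clock: 2.5
tcp_pos: [0.3316, -0.29, 0.1007]
eef_rot: [[0.432, 0.902, 0.002], [0.902, -0.432, -0.002], [-0.0, 0.003, -1.0]]
wrist_force: [0.1, -0.1, 0.2]
finger_gap: 0.0001
```

Run:
```python
from h import *
go(above([.3514,-.3007,.0574],-25.4,.01),64.6)
```

```text
t 2.5 tcp [ 0.3316 -0.29    0.1007] xyaw 64.3843082009027 F [ 0.0614 -0.0979  0.156 ] q [-41.1862  10.4261 -25.4273  53.9962   0.0137 -15.5706]
delta mm [-1.0902  6.3966 34.6116]
twist -0.0037645320637980095
```

Call:
jog_arm:
  rows:
    - {"gripper": 0,"dx": -1,"dy": 6,"dz": 30,"twist": 0}
    - {"gripper": 0,"dx": 0,"dy": 0,"dz": 0,"twist": 0}
    - {"gripper": 0,"dx": 0,"dy": 1,"dz": 2,"twist": 0}
    - {"gripper": 0,"dx": 0,"dy": 0,"dz": 0,"twist": 0}

```text
clock: 2.9
tcp_pos: [0.3363, -0.2958, 0.0706]
eef_rot: [[0.436, 0.9, 0.001], [0.9, -0.436, -0.001], [-0.0, 0.002, -1.0]]
wrist_force: [0.9, -0.1, 0.3]
finger_gap: -0.0002
```

Call:
jog_arm:
  rows:
    - {"gripper": 0,"dx": 0,"dy": 1,"dz": 1.7,"twist": 0}
    - {"gripper": 0,"dx": 0,"dy": 1,"dz": 1.7,"twist": 0}
    - {"gripper": 0,"dx": 0,"dy": 0,"dz": 0,"twist": 0}

```text
clock: 3.2
tcp_pos: [0.3377, -0.2962, 0.0663]
eef_rot: [[0.436, 0.9, 0.001], [0.9, -0.436, -0.001], [-0.0, 0.001, -1.0]]
wrist_force: [-0.1, -0.5, -0.1]
finger_gap: -0.0001
```

Call:
jog_arm:
  rows:
    - {"gripper": 0,"dx": 0,"dy": 1,"dz": 1.7,"twist": 0}
    - {"gripper": 0,"dx": 0,"dy": 0,"dz": 0,"twist": 0}

```text
clock: 3.4
tcp_pos: [0.3384, -0.2964, 0.0642]
eef_rot: [[0.436, 0.9, 0.0], [0.9, -0.436, 0.0], [0.0, 0.0, -1.0]]
wrist_force: [0.3, -0.6, -0.7]
finger_gap: -0.0005
```

Call:
jog_arm:
  rows:
    - {"gripper": 0,"dx": 0,"dy": 0.5,"dz": 0.9,"twist": 0}
    - {"gripper": 0,"dx": 0,"dy": 0,"dz": 0,"twist": 0}

```text
clock: 3.6
tcp_pos: [0.3388, -0.2966, 0.0632]
eef_rot: [[0.436, 0.9, -0.0], [0.9, -0.436, 0.0], [0.0, -0.0, -1.0]]
wrist_force: [-0.5, -0.6, -0.5]
finger_gap: 0.0001
```

Call:
jog_arm:
  rows:
    - {"gripper": 0,"dx": 0,"dy": 0.5,"dz": 0.9,"twist": 0}
    - {"gripper": 0,"dx": 0,"dy": 0,"dz": 0,"twist": 0}

```text
clock: 3.8
tcp_pos: [0.3392, -0.2968, 0.0624]
eef_rot: [[0.436, 0.9, -0.0], [0.9, -0.436, 0.0], [0.0, -0.0, -1.0]]
wrist_force: [-1.0, 1.7, 3.1]
finger_gap: -0.0
```

Call:
jog_arm:
  rows:
    - {"gripper": 0,"dx": 0,"dy": 0.5,"dz": 0.9,"twist": 0}
    - {"gripper": 0,"dx": 0,"dy": 0,"dz": 0,"twist": 0}

```text
clock: 4.0
tcp_pos: [0.3397, -0.297, 0.0615]
eef_rot: [[0.436, 0.9, -0.0], [0.9, -0.436, 0.0], [0.0, -0.0, -1.0]]
wrist_force: [-0.0, 0.8, 3.3]
finger_gap: 0.0
```

Call:
jog_arm:
  rows:
    - {"gripper": 0,"dx": 0,"dy": 0.5,"dz": 0.9,"twist": 0}
    - {"gripper": 0,"dx": 0,"dy": 0.5,"dz": 0.9,"twist": 0}
    - {"gripper": 0,"dx": 0,"dy": 0,"dz": 0,"twist": 0}

```text
clock: 4.3
tcp_pos: [0.3405, -0.2974, 0.0598]
eef_rot: [[0.436, 0.9, -0.0], [0.9, -0.436, 0.0], [0.0, -0.0, -1.0]]
wrist_force: [-3.0, 1.5, 8.6]
finger_gap: 0.0002
```

Call:
jog_arm:
  rows:
    - {"gripper": 0,"dx": 0,"dy": 0.5,"dz": 0.9,"twist": 0}
    - {"gripper": 0,"dx": 0,"dy": 0.5,"dz": 0.9,"twist": 0}
    - {"gripper": 0,"dx": 0,"dy": 0,"dz": 0,"twist": 0}

```text
clock: 4.6
tcp_pos: [0.3415, -0.2979, 0.058]
eef_rot: [[0.436, 0.9, -0.0], [0.9, -0.436, 0.0], [0.0, -0.0, -1.0]]
wrist_force: [-2.1, 1.5, 7.0]
finger_gap: 0.0
```

Call:
jog_arm:
  rows:
    - {"gripper": 0,"dx": 0,"dy": 0.5,"dz": 0.9,"twist": 0}
    - {"gripper": 0,"dx": 0,"dy": 0,"dz": 0,"twist": 0}

```text
clock: 4.8
tcp_pos: [0.3419, -0.2981, 0.0571]
eef_rot: [[0.436, 0.9, -0.0], [0.9, -0.436, 0.0], [0.0, -0.0, -1.0]]
wrist_force: [-2.4, 1.8, 7.0]
finger_gap: -0.0001
```

Call:
jog_arm:
  rows:
    - {"gripper": 0,"dx": 0,"dy": 0.5,"dz": 0.9,"twist": 0}
    - {"gripper": 0,"dx": 0,"dy": 0,"dz": 0,"twist": 0}

```text
clock: 5.0
tcp_pos: [0.3424, -0.2983, 0.0562]
eef_rot: [[0.436, 0.9, 0.0], [0.9, -0.436, 0.0], [0.0, -0.0, -1.0]]
wrist_force: [-1.6, 2.2, 6.7]
finger_gap: -0.0
```

Call:
jog_arm:
  rows:
    - {"gripper": 0,"dx": 0,"dy": 0.4,"dz": 0.7,"twist": 0}
    - {"gripper": 0,"dx": 0,"dy": 0,"dz": 0,"twist": 0}

```text
clock: 5.2
tcp_pos: [0.3428, -0.2985, 0.0555]
eef_rot: [[0.436, 0.9, 0.0], [0.9, -0.436, 0.0], [0.0, -0.0, -1.0]]
wrist_force: [-1.6, 1.9, 7.8]
finger_gap: -0.0
```

Run:
```python
from h import *
import cv2
im=get_image("side")[325:385,215:300]; cv2.imwrite("pics/p1.png",cv2.resize(im[:,:,::-1],None,fx=5,fy=5,interpolation=cv2.INTER_CUBIC))
go(above([.4368,-.19,.0526],-30.5,.02),59.5)
```

```text
t 5.25 tcp [ 0.3428 -0.2985  0.0556] xyaw 64.1727240728094 F [-2.3216  0.928   7.4225] q [-41.0524  14.6109 -27.6301  47.7595   0.002  -15.2251]
delta mm [140.3354  16.455  -14.3632]
twist 0.08155442010772318
```

View pics/p1.png

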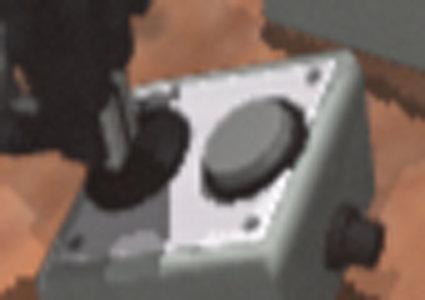

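The START key of the sander (crop (250,140)) now stands proud of its collar: popped out. Moving to the extractor's bar.

Call:
jog_arm:
  rows:
    - {"gripper": 0,"dx": 0,"dy": -6,"dz": -10.4,"twist": 0}
    - {"gripper": 0,"dx": 0,"dy": 0,"dz": -30,"twist": 0}
    - {"gripper": 0,"dx": 46,"dy": 7,"dz": 0,"twist": 0}
    - {"gripper": 0,"dx": 47,"dy": 7,"dz": 0,"twist": 0}
    - {"gripper": 0,"dx": 47,"dy": 8,"dz": 0,"twist": 0}
    - {"gripper": 0,"dx": 0,"dy": 0,"dz": 22,"twist": 0.08}
    - {"gripper": 0,"dx": 0,"dy": 0,"dz": 0,"twist": 0}

```text
clock: 5.95
tcp_pos: [0.4173, -0.1777, 0.0725]
eef_rot: [[0.505, 0.863, -0.003], [0.863, -0.505, 0.001], [-0.0, -0.003, -1.0]]
wrist_force: [-1.6, 0.2, -0.2]
finger_gap: -0.0001
```

Run:
```python
from h import *
go(above([.4368,-.19,.0526],-30.5,.008),59.5)
```

```text
t 5.95 tcp [ 0.4173 -0.1777  0.0725] xyaw 59.69380446417878 F [-1.5931  0.2249 -0.211 ] q [-23.0649  13.5254 -26.1143  50.5373  -0.0006   7.2413]
delta mm [-0.7256  8.0975 12.9675]
twist 0.003382526004983122
```

Call:
jog_arm:
  rows:
    - {"gripper": 0,"dx": -1,"dy": 6,"dz": 9,"twist": 0}
    - {"gripper": 0,"dx": 0,"dy": 0,"dz": 0,"twist": 0}

```text
clock: 6.15
tcp_pos: [0.4228, -0.1845, 0.0645]
eef_rot: [[0.506, 0.862, -0.0], [0.862, -0.506, -0.0], [-0.0, -0.0, -1.0]]
wrist_force: [0.1, -0.2, 0.1]
finger_gap: 0.0
```

Call:
jog_arm:
  rows:
    - {"gripper": 0,"dx": 0,"dy": 1,"dz": 1.7,"twist": 0}
    - {"gripper": 0,"dx": 0,"dy": 0,"dz": 0,"twist": 0}

```text
clock: 6.35
tcp_pos: [0.4236, -0.1847, 0.0633]
eef_rot: [[0.507, 0.862, 0.0], [0.862, -0.507, -0.0], [0.0, 0.0, -1.0]]
wrist_force: [-0.4, 0.4, 0.3]
finger_gap: -0.0002
```

Call:
jog_arm:
  rows:
    - {"gripper": 0,"dx": 0,"dy": 1,"dz": 1.7,"twist": 0}
    - {"gripper": 0,"dx": 0,"dy": 0,"dz": 0,"twist": 0}

```text
clock: 6.55
tcp_pos: [0.4245, -0.1847, 0.0614]
eef_rot: [[0.507, 0.862, 0.0], [0.862, -0.507, 0.0], [0.0, 0.0, -1.0]]
wrist_force: [-0.6, 1.2, 0.7]
finger_gap: 0.0002
```

Call:
jog_arm:
  rows:
    - {"gripper": 0,"dx": 0,"dy": 1,"dz": 1.7,"twist": 0}
    - {"gripper": 0,"dx": 0,"dy": 0,"dz": 0,"twist": 0}

```text
clock: 6.75
tcp_pos: [0.4254, -0.1849, 0.0596]
eef_rot: [[0.506, 0.862, -0.0], [0.862, -0.506, 0.0], [0.0, -0.0, -1.0]]
wrist_force: [0.1, -0.8, -0.1]
finger_gap: -0.0001
```

Call:
jog_arm:
  rows:
    - {"gripper": 0,"dx": 0,"dy": 0.5,"dz": 0.9,"twist": 0}
    - {"gripper": 0,"dx": 0,"dy": 0,"dz": 0,"twist": 0}

```text
clock: 6.95
tcp_pos: [0.4259, -0.1851, 0.0588]
eef_rot: [[0.506, 0.862, -0.0], [0.862, -0.506, 0.0], [0.0, -0.0, -1.0]]
wrist_force: [0.1, 0.2, 1.5]
finger_gap: 0.0003
```

Call:
jog_arm:
  rows:
    - {"gripper": 0,"dx": 0,"dy": 0.5,"dz": 0.9,"twist": 0}
    - {"gripper": 0,"dx": 0,"dy": 0,"dz": 0,"twist": 0}

```text
clock: 7.15
tcp_pos: [0.4263, -0.1854, 0.058]
eef_rot: [[0.506, 0.862, -0.0], [0.862, -0.506, 0.0], [0.0, -0.0, -1.0]]
wrist_force: [-1.1, 0.4, 3.8]
finger_gap: -0.0002
```

Call:
jog_arm:
  rows:
    - {"gripper": 0,"dx": 0,"dy": 0.5,"dz": 0.9,"twist": 0}
    - {"gripper": 0,"dx": 0,"dy": 0.5,"dz": 0.9,"twist": 0}
    - {"gripper": 0,"dx": 0,"dy": 0,"dz": 0,"twist": 0}

```text
clock: 7.45
tcp_pos: [0.4271, -0.1859, 0.0562]
eef_rot: [[0.506, 0.862, -0.0], [0.862, -0.506, 0.0], [0.0, -0.0, -1.0]]
wrist_force: [-2.1, 1.2, 8.7]
finger_gap: 0.0
```

Call:
jog_arm:
  rows:
    - {"gripper": 0,"dx": 0,"dy": 0.5,"dz": 0.9,"twist": 0}
    - {"gripper": 0,"dx": 0,"dy": 0.5,"dz": 0.9,"twist": 0}
    - {"gripper": 0,"dx": 0,"dy": 0,"dz": 0,"twist": 0}

```text
clock: 7.75
tcp_pos: [0.428, -0.1864, 0.0545]
eef_rot: [[0.506, 0.862, 0.0], [0.862, -0.506, 0.0], [0.0, 0.0, -1.0]]
wrist_force: [-2.8, 1.4, 6.7]
finger_gap: -0.0002
```

Call:
jog_arm:
  rows:
    - {"gripper": 0,"dx": 0,"dy": 0.5,"dz": 0.9,"twist": 0}
    - {"gripper": 0,"dx": 0,"dy": 0,"dz": 0,"twist": 0}

```text
clock: 7.95
tcp_pos: [0.4284, -0.1867, 0.0535]
eef_rot: [[0.506, 0.862, 0.0], [0.862, -0.506, 0.0], [0.0, 0.0, -1.0]]
wrist_force: [-2.3, 1.6, 5.3]
finger_gap: -0.0002
```

Call:
jog_arm:
  rows:
    - {"gripper": 0,"dx": 0,"dy": 0.5,"dz": 0.9,"twist": 0}
    - {"gripper": 0,"dx": 0,"dy": 0,"dz": 0,"twist": 0}

```text
clock: 8.15
tcp_pos: [0.4289, -0.1869, 0.0526]
eef_rot: [[0.506, 0.862, 0.0], [0.862, -0.506, 0.0], [0.0, 0.0, -1.0]]
wrist_force: [-2.3, 0.5, 6.9]
finger_gap: 0.0002
```

Call:
jog_arm:
  rows:
    - {"gripper": 0,"dx": 0,"dy": 0.4,"dz": 0.7,"twist": 0}
    - {"gripper": 0,"dx": 0,"dy": 0,"dz": 0,"twist": 0}

```text
clock: 8.35
tcp_pos: [0.4292, -0.1871, 0.052]
eef_rot: [[0.506, 0.862, 0.0], [0.862, -0.506, 0.0], [0.0, -0.0, -1.0]]
wrist_force: [-2.9, 1.1, 6.9]
finger_gap: 0.0001
```

Call:
jog_arm:
  rows:
    - {"gripper": 0,"dx": 0,"dy": -6,"dz": -10.4,"twist": 0}
    - {"gripper": 0,"dx": 0,"dy": 0,"dz": -45,"twist": 0}
    - {"gripper": 0,"dx": 0,"dy": 0,"dz": 0,"twist": 0}

```text
clock: 8.65
tcp_pos: [0.4261, -0.1849, 0.1116]
eef_rot: [[0.506, 0.862, 0.006], [0.862, -0.506, -0.002], [0.001, 0.006, -1.0]]
wrist_force: [0.9, -0.3, -0.1]
finger_gap: 0.0003
```

Run:
```python
from h import *
import cv2
im=get_image("side")[270:350,255:350]; cv2.imwrite("pics/p2.png",cv2.resize(im[:,:,::-1],None,fx=5,fy=5,interpolation=cv2.INTER_CUBIC))
go(above([.4999,-.2272,.0934],-30.5,.02),59.5)
```

```text
t 8.7 tcp [ 0.4255 -0.1847  0.1097] xyaw 59.59263544206195 F [ 0.5011 -0.1027 -0.1341] q [-23.4624  11.9625 -21.8593  55.8991   0.0041   6.945 ]
delta mm [ 0.9961 64.6634 -0.693 ]
twist 0.0016167934680213492
```

View pics/p2.png

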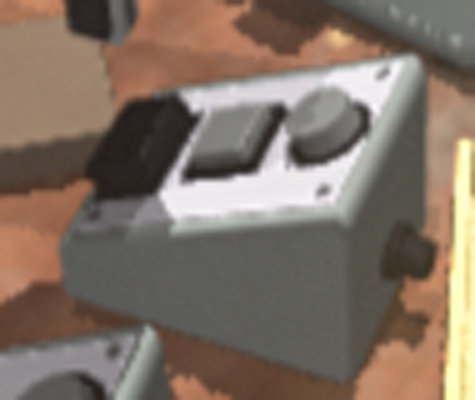

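The extractor's square START (crop (235,135)) now stands out of its frame. On to the filter key.

Call:
jog_arm:
  rows:
    - {"gripper": 0,"dx": 0,"dy": 30,"dz": -15,"twist": 0}
    - {"gripper": 0,"dx": 1,"dy": 35,"dz": 0,"twist": 0}
    - {"gripper": 0,"dx": 0,"dy": 5,"dz": 18,"twist": 0}
    - {"gripper": 0,"dx": 0,"dy": 0,"dz": 0,"twist": 0}

```text
clock: 9.1
tcp_pos: [0.4841, -0.2184, 0.1018]
eef_rot: [[0.506, 0.862, -0.003], [0.862, -0.506, 0.002], [-0.0, -0.004, -1.0]]
wrist_force: [-0.7, -0.1, -0.2]
finger_gap: -0.0
```

Call:
jog_arm:
  rows:
    - {"gripper": 0,"dx": 0,"dy": 1,"dz": 1.7,"twist": 0}
    - {"gripper": 0,"dx": 0,"dy": 0,"dz": 0,"twist": 0}

```text
clock: 9.3
tcp_pos: [0.485, -0.2188, 0.1025]
eef_rot: [[0.506, 0.862, -0.001], [0.862, -0.506, 0.0], [-0.0, -0.001, -1.0]]
wrist_force: [-0.2, -0.6, 0.2]
finger_gap: 0.0004
```

Call:
jog_arm:
  rows:
    - {"gripper": 0,"dx": 0,"dy": 1,"dz": 1.7,"twist": 0}
    - {"gripper": 0,"dx": 0,"dy": 0,"dz": 0,"twist": 0}

```text
clock: 9.5
tcp_pos: [0.4865, -0.2195, 0.1011]
eef_rot: [[0.506, 0.862, 0.0], [0.862, -0.506, -0.0], [0.0, 0.0, -1.0]]
wrist_force: [-1.1, -0.1, -0.3]
finger_gap: -0.0002
```

Call:
jog_arm:
  rows:
    - {"gripper": 0,"dx": 0,"dy": 1,"dz": 1.7,"twist": 0}
    - {"gripper": 0,"dx": 0,"dy": 0,"dz": 0,"twist": 0}

```text
clock: 9.7
tcp_pos: [0.4875, -0.2202, 0.0991]
eef_rot: [[0.506, 0.862, 0.0], [0.862, -0.506, 0.0], [0.0, 0.0, -1.0]]
wrist_force: [-0.7, 0.2, 0.2]
finger_gap: 0.0003
```

Call:
jog_arm:
  rows:
    - {"gripper": 0,"dx": 0,"dy": 1,"dz": 1.7,"twist": 0}
    - {"gripper": 0,"dx": 0,"dy": 0,"dz": 0,"twist": 0}

```text
clock: 9.9
tcp_pos: [0.4885, -0.2207, 0.0974]
eef_rot: [[0.506, 0.862, 0.0], [0.862, -0.506, 0.0], [0.0, 0.0, -1.0]]
wrist_force: [0.5, 1.2, 2.6]
finger_gap: 0.0003
```

Call:
jog_arm:
  rows:
    - {"gripper": 0,"dx": 0,"dy": 1,"dz": 1.7,"twist": 0}
    - {"gripper": 0,"dx": 0,"dy": 1,"dz": 1.7,"twist": 0}
    - {"gripper": 0,"dx": 0,"dy": 1,"dz": 1.7,"twist": 0}
    - {"gripper": 0,"dx": 0,"dy": 0,"dz": 0,"twist": 0}

```text
clock: 10.3
tcp_pos: [0.491, -0.2223, 0.0922]
eef_rot: [[0.506, 0.862, -0.0], [0.862, -0.506, 0.0], [0.0, -0.0, -1.0]]
wrist_force: [-1.6, 0.8, 4.9]
finger_gap: -0.0001
```

Call:
jog_arm:
  rows:
    - {"gripper": 0,"dx": 0,"dy": 0.5,"dz": 0.9,"twist": 0}
    - {"gripper": 0,"dx": 0,"dy": 0,"dz": 0,"twist": 0}

```text
clock: 10.5
tcp_pos: [0.4914, -0.2225, 0.0914]
eef_rot: [[0.506, 0.862, -0.0], [0.862, -0.506, 0.0], [0.0, -0.0, -1.0]]
wrist_force: [-2.1, 0.6, 5.3]
finger_gap: 0.0001
```

Call:
jog_arm:
  rows:
    - {"gripper": 0,"dx": 0,"dy": 0.5,"dz": 0.9,"twist": 0}
    - {"gripper": 0,"dx": 0,"dy": 0,"dz": 0,"twist": 0}

```text
clock: 10.7
tcp_pos: [0.4918, -0.2227, 0.0907]
eef_rot: [[0.506, 0.862, 0.0], [0.862, -0.506, 0.0], [0.0, -0.0, -1.0]]
wrist_force: [-2.4, 0.8, 7.0]
finger_gap: 0.0001
```

Call:
jog_arm:
  rows:
    - {"gripper": 0,"dx": 0,"dy": 0.15,"dz": 0.3,"twist": 0}
    - {"gripper": 0,"dx": 0,"dy": 0,"dz": 0,"twist": 0}
    - {"gripper": 0,"dx": 0,"dy": 0,"dz": 0,"twist": 0}
    - {"gripper": 0,"dx": 0,"dy": 0,"dz": 0,"twist": 0}
    - {"gripper": 0,"dx": 0,"dy": 0,"dz": 0,"twist": 0}
    - {"gripper": 0,"dx": 0,"dy": 0,"dz": 0,"twist": 0}
    - {"gripper": 0,"dx": 0,"dy": 0,"dz": 0,"twist": 0}
    - {"gripper": 0,"dx": 0,"dy": 0,"dz": 0,"twist": 0}

```text
clock: 11.5
tcp_pos: [0.4918, -0.2227, 0.0905]
eef_rot: [[0.506, 0.862, 0.0], [0.862, -0.506, 0.0], [0.0, 0.0, -1.0]]
wrist_force: [-1.9, 0.5, 6.8]
finger_gap: -0.0002
```

Call:
jog_arm:
  rows:
    - {"gripper": 0,"dx": 0,"dy": 0,"dz": 0,"twist": 0}
    - {"gripper": 0,"dx": 0,"dy": 0,"dz": 0,"twist": 0}
    - {"gripper": 0,"dx": 0,"dy": 0,"dz": 0,"twist": 0}
    - {"gripper": 0,"dx": 0,"dy": 0,"dz": 0,"twist": 0}

```text
clock: 11.9
tcp_pos: [0.4919, -0.2228, 0.0906]
eef_rot: [[0.506, 0.862, 0.0], [0.862, -0.506, 0.0], [0.0, 0.0, -1.0]]
wrist_force: [-3.3, 0.6, 7.0]
finger_gap: 0.0002
```

Call:
jog_arm:
  rows:
    - {"gripper": 0,"dx": 0,"dy": -6,"dz": -10.4,"twist": 0}
    - {"gripper": 0,"dx": 0,"dy": 0,"dz": -45,"twist": 0}
    - {"gripper": 0,"dx": 0,"dy": 0,"dz": -45,"twist": 0}
    - {"gripper": 0,"dx": 0,"dy": 0,"dz": -45,"twist": 0.1}
    - {"gripper": 0,"dx": 0,"dy": 0,"dz": 0,"twist": 0.15}
    - {"gripper": 0,"dx": 0,"dy": 0,"dz": 0,"twist": 0.02}
    - {"gripper": 0,"dx": 0,"dy": 0,"dz": 0,"twist": 0}

```text
clock: 12.6
tcp_pos: [0.4862, -0.2195, 0.2351]
eef_rot: [[0.716, 0.698, -0.001], [0.698, -0.716, 0.001], [-0.0, -0.001, -1.0]]
wrist_force: [-1.2, 0.0, 0.2]
finger_gap: 0.0002
```

Run:
```python
from h import *
print(tri(tc(92,83),sc(262,22)),tri(tc(122,95),sc(262,90)))
b=np.array([.482,.0385]);ax=np.array([np.cos(np.radians(-46)),np.sin(np.radians(-46))]);ay=np.array([-ax[1],ax[0]])
h=np.array([.582,.0822,.185])
go(np.r_[h[:2]-.05*ay,.175],44)
```

```text
(array([0.582 , 0.0837, 0.215 ]), np.float64(8.557423482457415e-05)) (array([0.5819, 0.081 , 0.1398]), np.float64(0.0009516381082994723))
t 12.6 tcp [ 0.4862 -0.2195  0.2351] xyaw 44.294268266931354 F [-1.1767  0.0203  0.2137] q [-24.2952  14.4613   0.8878  76.4919   0.0036  21.4105]
delta mm [ 229.2528 -149.2076   60.1608]
twist 0.005135950142089674
```

Call:
jog_arm:
  rows:
    - {"gripper": 0,"dx": 38,"dy": -25,"dz": 0,"twist": 0}
    - {"gripper": 0,"dx": 38,"dy": -25,"dz": 0,"twist": 0}
    - {"gripper": 0,"dx": 38,"dy": -25,"dz": 0,"twist": 0}
    - {"gripper": 0,"dx": 38,"dy": -25,"dz": 0,"twist": 0}
    - {"gripper": 0,"dx": 38,"dy": -25,"dz": 0,"twist": 0}
    - {"gripper": 0,"dx": 38,"dy": -24,"dz": 0,"twist": 0}
    - {"gripper": 0,"dx": 0,"dy": 0,"dz": 30,"twist": 0}
    - {"gripper": 0,"dx": 0,"dy": 0,"dz": 0,"twist": 0}

```text
clock: 13.4
tcp_pos: [0.5443, 0.0471, 0.2014]
eef_rot: [[0.714, 0.7, -0.008], [0.7, -0.714, -0.001], [-0.006, -0.005, -1.0]]
wrist_force: [-0.4, -1.4, -0.5]
finger_gap: -0.0002
```

Run:
```python
from h import *
import cv2
ax=np.array([np.cos(np.radians(-46)),np.sin(np.radians(-46))]);ay=np.array([-ax[1],ax[0]])
go(np.r_[[.582,.0822]-.03*ay,.178],44)
im=get_image("side")[100:260,220:420]; cv2.imwrite("pics/p3.png",cv2.resize(im[:,:,::-1],None,fx=3,fy=3,interpolation=cv2.INTER_CUBIC))
```

```text
t 13.4 tcp [0.5443 0.0471 0.2014] xyaw 44.44992548260688 F [-0.4231 -1.3788 -0.4646] q [ 4.9467 16.7106 -0.9399 72.7886 -0.0019 50.4976]
delta mm [21.6597  1.244  23.2981]
twist 0.007852681060114608
```

View pics/p3.png

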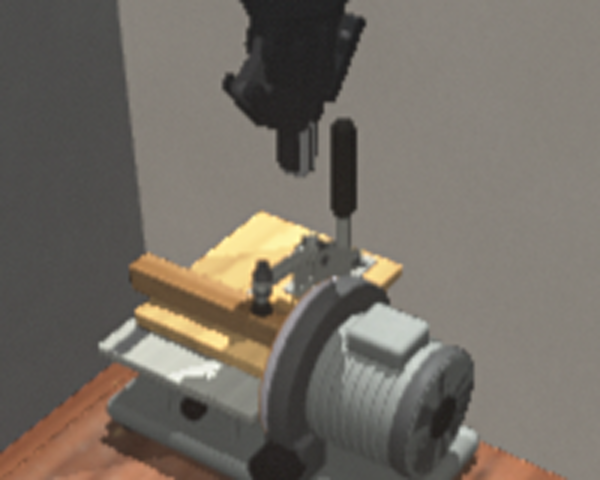

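The closed fingers hang just left of the upright handle (crop (300,150) vs (343,165)), arm still down on the blank. Lower and push.

Call:
jog_arm:
  rows:
    - {"gripper": 0,"dx": 0,"dy": 1,"dz": 23,"twist": 0}
    - {"gripper": 0,"dx": 15,"dy": 0,"dz": 0,"twist": 0}
    - {"gripper": 0,"dx": 6,"dy": 0,"dz": 0,"twist": 0}
    - {"gripper": 0,"dx": 0,"dy": 0,"dz": 0,"twist": 0}

```text
clock: 13.85
tcp_pos: [0.5638, 0.0601, 0.1837]
eef_rot: [[0.718, 0.696, 0.001], [0.696, -0.718, 0.0], [0.001, 0.001, -1.0]]
wrist_force: [0.1, 0.2, -0.1]
finger_gap: 0.0002
```

Call:
jog_arm:
  rows:
    - {"gripper": 0,"dx": 4,"dy": 0,"dz": 0,"twist": 0}
    - {"gripper": 0,"dx": 4,"dy": 0,"dz": 0,"twist": 0}
    - {"gripper": 0,"dx": 4,"dy": 0,"dz": 0,"twist": 0}
    - {"gripper": 0,"dx": 0,"dy": 0,"dz": 0,"twist": 0}

```text
clock: 14.25
tcp_pos: [0.5713, 0.0683, 0.1828]
eef_rot: [[0.718, 0.696, 0.0], [0.696, -0.718, -0.0], [-0.0, 0.0, -1.0]]
wrist_force: [-0.7, -1.1, 1.7]
finger_gap: 0.0001
```

Call:
jog_arm:
  rows:
    - {"gripper": 0,"dx": 4,"dy": 0,"dz": 0,"twist": 0}
    - {"gripper": 0,"dx": 4,"dy": 0,"dz": 0,"twist": 0}
    - {"gripper": 0,"dx": 4,"dy": 0,"dz": 1,"twist": 0}
    - {"gripper": 0,"dx": 4,"dy": 0,"dz": 1,"twist": 0}

```text
clock: 14.65
tcp_pos: [0.5831, 0.0798, 0.1805]
eef_rot: [[0.718, 0.696, 0.0], [0.696, -0.718, 0.001], [0.001, -0.0, -1.0]]
wrist_force: [-0.6, 1.1, 0.9]
finger_gap: -0.0002
```

Call:
jog_arm:
  rows:
    - {"gripper": 0,"dx": 9,"dy": 0,"dz": 2,"twist": 0}
    - {"gripper": 0,"dx": 9,"dy": 0,"dz": 3,"twist": 0}
    - {"gripper": 0,"dx": 9,"dy": 0,"dz": 4,"twist": 0}
    - {"gripper": 0,"dx": 8,"dy": 0,"dz": 5,"twist": 0}
    - {"gripper": 0,"dx": 0,"dy": 0,"dz": 0,"twist": 0}

```text
clock: 15.15
tcp_pos: [0.6081, 0.1045, 0.1653]
eef_rot: [[0.717, 0.697, -0.001], [0.697, -0.717, 0.0], [-0.001, -0.001, -1.0]]
wrist_force: [0.5, -0.4, 0.4]
finger_gap: 0.0
```

Call:
jog_arm:
  rows:
    - {"gripper": 0,"dx": 7,"dy": 0,"dz": 5,"twist": 0}
    - {"gripper": 0,"dx": 7,"dy": 0,"dz": 6,"twist": 0}
    - {"gripper": 0,"dx": 6,"dy": 0,"dz": 6,"twist": 0}
    - {"gripper": 0,"dx": 0,"dy": 0,"dz": 0,"twist": 0}

```text
clock: 15.55
tcp_pos: [0.6222, 0.1181, 0.1483]
eef_rot: [[0.718, 0.696, -0.001], [0.696, -0.718, 0.0], [-0.001, -0.001, -1.0]]
wrist_force: [0.1, -0.6, -0.5]
finger_gap: -0.0003
```

Call:
jog_arm:
  rows:
    - {"gripper": 0,"dx": 5,"dy": 0,"dz": 6,"twist": 0}
    - {"gripper": 0,"dx": 4,"dy": 0,"dz": 6,"twist": 0}
    - {"gripper": 0,"dx": 0,"dy": 0,"dz": 0,"twist": 0}

```text
clock: 15.85
tcp_pos: [0.6285, 0.1241, 0.1366]
eef_rot: [[0.718, 0.696, -0.001], [0.696, -0.718, 0.0], [-0.001, -0.001, -1.0]]
wrist_force: [-0.9, -0.8, -0.4]
finger_gap: 0.0
```

Call:
jog_arm:
  rows:
    - {"gripper": 0,"dx": 3,"dy": 0,"dz": 4,"twist": 0}
    - {"gripper": 0,"dx": 2,"dy": 0,"dz": 4,"twist": 0}
    - {"gripper": 0,"dx": 0,"dy": 0,"dz": 0,"twist": 0}

```text
clock: 16.15
tcp_pos: [0.632, 0.1275, 0.1289]
eef_rot: [[0.718, 0.696, -0.001], [0.696, -0.718, 0.0], [-0.001, -0.001, -1.0]]
wrist_force: [-0.4, -0.5, -0.1]
finger_gap: 0.0001
```

Call:
jog_arm:
  rows:
    - {"gripper": 0,"dx": 2,"dy": 0,"dz": 3,"twist": 0}
    - {"gripper": 0,"dx": 0,"dy": 0,"dz": 0,"twist": 0}

```text
clock: 16.35
tcp_pos: [0.6336, 0.1288, 0.1263]
eef_rot: [[0.718, 0.696, -0.0], [0.696, -0.718, 0.0], [-0.0, -0.0, -1.0]]
wrist_force: [-0.5, -0.7, 0.1]
finger_gap: -0.0001
```

Run:
```python
from h import *
import cv2
im=get_image("side")[100:260,220:420]; cv2.imwrite("pics/p4.png",cv2.resize(im[:,:,::-1],None,fx=3,fy=3,interpolation=cv2.INTER_CUBIC))
```

```text
(no output)
```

View pics/p4.png

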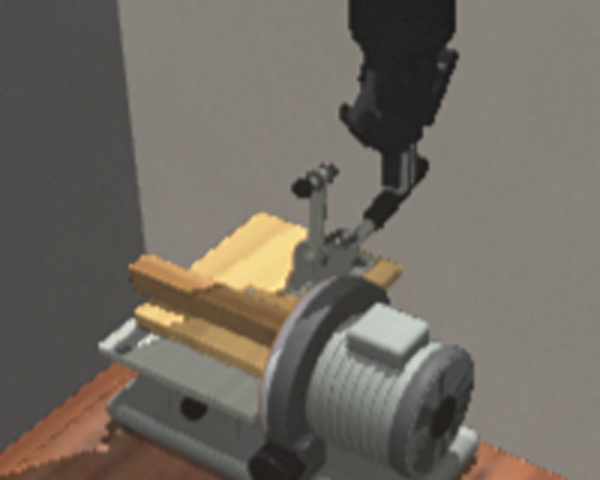

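Run:
```python
from h import *
ay=np.array([.718,.696,0])
for o in(0,1,1.1,1.2,1.35,1.45):
    d=np.sin(o)*ay+[0,0,np.cos(o)]; P=np.array([.582,.0822,.098])
    print(o,[np.round((np.array(proj("side",P+r*d))-[220,100])*3) for r in(.06,.117)])
```

```text
0 [array([343., 191.]), array([343., 121.])]
1 [array([381., 192.]), array([417., 129.])]
1.1 [array([383., 196.]), array([421., 138.])]
1.2 [array([385., 200.]), array([423., 147.])]
1.35 [array([386., 208.]), array([426., 163.])]
1.45 [array([387., 214.]), array([427., 174.])]
```

Call:
jog_arm:
  rows:
    - {"gripper": 0,"dx": 1,"dy": 0,"dz": 3,"twist": 0}
    - {"gripper": 0,"dx": 0,"dy": 0,"dz": 0,"twist": 0}

```text
clock: 16.6
tcp_pos: [0.6345, 0.1294, 0.1239]
eef_rot: [[0.718, 0.696, 0.001], [0.696, -0.718, 0.0], [0.001, 0.0, -1.0]]
wrist_force: [-0.9, -0.7, 3.9]
finger_gap: 0.0001
```

Call:
jog_arm:
  rows:
    - {"gripper": 0,"dx": 1,"dy": 0,"dz": 3,"twist": 0}
    - {"gripper": 0,"dx": 0,"dy": 0,"dz": 0,"twist": 0}

```text
clock: 16.8
tcp_pos: [0.635, 0.1297, 0.1231]
eef_rot: [[0.718, 0.696, 0.002], [0.696, -0.718, -0.0], [0.001, 0.002, -1.0]]
wrist_force: [-8.3, -3.8, 18.8]
finger_gap: 0.0003
```

Call:
jog_arm:
  rows:
    - {"gripper": 0,"dx": 0,"dy": 0,"dz": 2,"twist": 0}
    - {"gripper": 0,"dx": 0,"dy": 0,"dz": 0,"twist": 0}

```text
clock: 17.0
tcp_pos: [0.6351, 0.1297, 0.1228]
eef_rot: [[0.718, 0.696, 0.004], [0.696, -0.718, 0.0], [0.003, 0.002, -1.0]]
wrist_force: [-10.0, -4.8, 30.4]
finger_gap: -0.0002
```

The handle is at its stop (force rose sharply), arm upright at crop (317,200). Backing off straight up, then over the blank.

Call:
jog_arm:
  rows:
    - {"gripper": 0,"dx": 0,"dy": 0,"dz": -15,"twist": 0}
    - {"gripper": 0,"dx": 0,"dy": 0,"dz": -40,"twist": 0}
    - {"gripper": 0,"dx": 0,"dy": 0,"dz": -40,"twist": 0}
    - {"gripper": 0,"dx": 0,"dy": 0,"dz": -40,"twist": 0}
    - {"gripper": 70,"dx": 0,"dy": -26,"dz": 0,"twist": 0}
    - {"gripper": 70,"dx": 0,"dy": -26,"dz": 0,"twist": 0}
    - {"gripper": 70,"dx": -40,"dy": 0,"dz": 0,"twist": 0}
    - {"gripper": 70,"dx": -40,"dy": 0,"dz": 0,"twist": 0}

```text
clock: 17.8
tcp_pos: [0.5404, 0.1123, 0.2531]
eef_rot: [[0.716, 0.698, -0.0], [0.698, -0.716, -0.0], [-0.0, -0.0, -1.0]]
wrist_force: [-0.3, -0.2, 0.5]
finger_gap: 0.0582
```

Call:
jog_arm:
  rows:
    - {"gripper": 70,"dx": -40,"dy": 0,"dz": 0,"twist": 0}
    - {"gripper": 70,"dx": -40,"dy": 0,"dz": 0,"twist": 0}
    - {"gripper": 70,"dx": 0,"dy": 0,"dz": 0,"twist": 0}

```text
clock: 18.1
tcp_pos: [0.4806, 0.0538, 0.2543]
eef_rot: [[0.719, 0.695, -0.001], [0.695, -0.719, -0.001], [-0.001, -0.0, -1.0]]
wrist_force: [-0.2, -0.1, 0.3]
finger_gap: 0.0699
```

Run:
```python
from h import *
import cv2
im=get_image("side")[100:260,220:420]; cv2.imwrite("pics/p5.png",cv2.resize(im[:,:,::-1],None,fx=3,fy=3,interpolation=cv2.INTER_CUBIC))
go([.4725,.0487,.095],44)
```

```text
t 18.15 tcp [0.4826 0.0549 0.2544] xyaw 44.003923102493 F [ 0.6046 -0.6504  0.3048] q [ 6.4899  9.3347 -2.9614 77.6472  0.0037 52.486 ]
delta mm [-11.7213  -2.6339 159.3593]
twist 6.847105539597997e-05
```

View pics/p5.png

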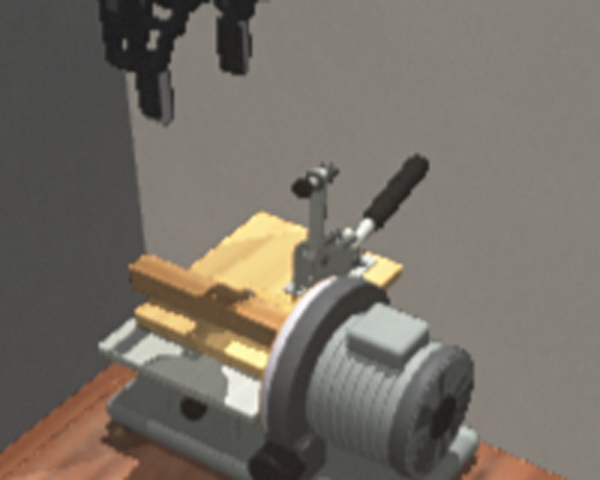

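The clamp stays open (handle tip at crop (425,160)), blank clear. Descending.

Call:
jog_arm:
  rows:
    - {"gripper": 55,"dx": -12,"dy": -3,"dz": 35,"twist": 0}
    - {"gripper": 55,"dx": 0,"dy": 0,"dz": 40,"twist": 0}
    - {"gripper": 55,"dx": 0,"dy": 0,"dz": 40,"twist": 0}
    - {"gripper": 55,"dx": 0,"dy": 0,"dz": 25,"twist": 0}
    - {"gripper": 55,"dx": 0,"dy": 0,"dz": 14,"twist": 0}
    - {"gripper": 55,"dx": 0,"dy": 0,"dz": 0,"twist": 0}

```text
clock: 18.75
tcp_pos: [0.4726, 0.0503, 0.0977]
eef_rot: [[0.718, 0.696, -0.003], [0.696, -0.718, -0.0], [-0.003, -0.002, -1.0]]
wrist_force: [-0.4, 0.1, -0.5]
finger_gap: 0.0549
```

Run:
```python
from h import *
go([.4725,.0487,.095],44)
```

```text
t 18.75 tcp [0.4726 0.0503 0.0977] xyaw 44.145600903975776 F [-0.4126  0.124  -0.4693] q [  6.0674  13.9731 -21.1165  55.1058   0.0142  51.9219]
delta mm [-1.1777  1.0995  2.6636]
twist 0.002541215168257449
```

Call:
jog_arm:
  rows:
    - {"gripper": 26,"dx": -1,"dy": 1,"dz": 2,"twist": 0}
    - {"gripper": 26,"dx": 0,"dy": 0,"dz": 0,"twist": 0}
    - {"gripper": 26,"dx": 0,"dy": 0,"dz": 0,"twist": 0}
    - {"gripper": 10,"dx": 0,"dy": 0,"dz": 0,"twist": 0}
    - {"gripper": 10,"dx": 0,"dy": 0,"dz": 0,"twist": 0}
    - {"gripper": 10,"dx": 0,"dy": 0,"dz": 0,"twist": 0}

```text
clock: 19.35
tcp_pos: [0.4741, 0.0487, 0.0987]
eef_rot: [[0.718, 0.696, 0.002], [0.696, -0.718, 0.0], [0.002, 0.001, -1.0]]
wrist_force: [-0.9, 0.2, 5.2]
finger_gap: 0.0203
```

Call:
jog_arm:
  rows:
    - {"gripper": 10,"dx": 0,"dy": 0,"dz": -5,"twist": 0}
    - {"gripper": 10,"dx": 0,"dy": 0,"dz": -10,"twist": 0}
    - {"gripper": 10,"dx": 0,"dy": 0,"dz": -20,"twist": 0}
    - {"gripper": 10,"dx": 0,"dy": 0,"dz": -25,"twist": 0}
    - {"gripper": 10,"dx": 0,"dy": 0,"dz": -25,"twist": 0}
    - {"gripper": 10,"dx": 0,"dy": 0,"dz": -25,"twist": 0}
    - {"gripper": 10,"dx": 0,"dy": 0,"dz": 0,"twist": 0}

```text
clock: 20.05
tcp_pos: [0.4748, 0.0487, 0.2113]
eef_rot: [[0.718, 0.696, 0.006], [0.696, -0.718, 0.001], [0.004, 0.003, -1.0]]
wrist_force: [0.4, 0.6, -0.8]
finger_gap: 0.0203
```

Run:
```python
from h import *
import cv2
im=get_image("top")[180:400,130:450]; cv2.imwrite("pics/p6.png",cv2.resize(im[:,:,::-1],None,fx=2.4,fy=2.4,interpolation=cv2.INTER_CUBIC))
go([.614,-.272,.2],76.5)
```

```text
t 20.1 tcp [0.4741 0.0486 0.2095] xyaw 44.116898778737145 F [-0.7215 -0.1064 -1.5908] q [ 5.8462  9.271  -9.6668 70.8639  0.0039 51.7294]
delta mm [-122.7775  327.4792    9.8353]
twist -0.5651917383176336
```

View pics/p6.png

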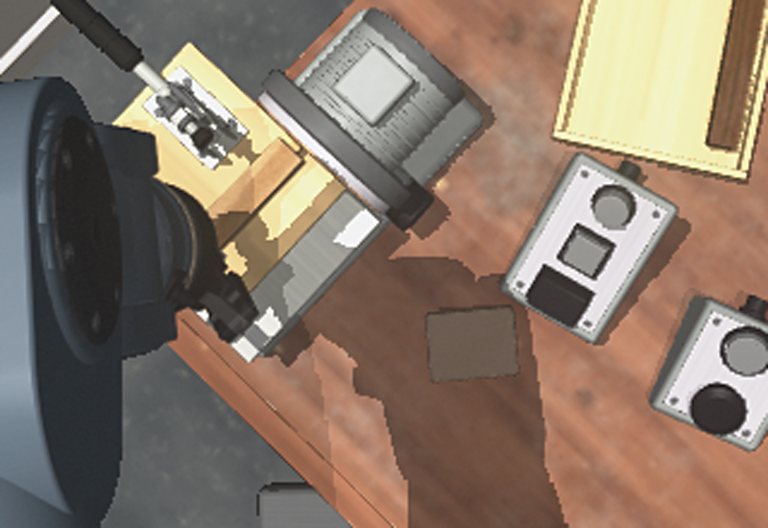

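Run:
```python
from h import *
f=lambda p:(np.array(proj("top",p))-[130,180])*2.4
print("held",f([.5376,-.0171,.223]),"on sled",f([.5376,-.0171,.112]))
```

```text
held [295.6622 146.7681] on sled [316.7556 158.3377]
```

The end of the blank shows at crop (291,153), matching the lifted position (within 5 mm): it is held. Now to the tray.

Call:
jog_arm:
  rows:
    - {"gripper": 10,"dx": -8,"dy": 20,"dz": 0,"twist": 0}
    - {"gripper": 10,"dx": -15,"dy": 38,"dz": 0,"twist": 0}
    - {"gripper": 10,"dx": -15,"dy": 42,"dz": 0,"twist": 0}
    - {"gripper": 10,"dx": -15,"dy": 42,"dz": 0,"twist": 0}
    - {"gripper": 10,"dx": -15,"dy": 42,"dz": 0,"twist": 0}
    - {"gripper": 10,"dx": -15,"dy": 42,"dz": 0,"twist": 0}
    - {"gripper": 10,"dx": -15,"dy": 40,"dz": 0,"twist": 0}
    - {"gripper": 10,"dx": -14,"dy": 36,"dz": 0,"twist": 0}

```text
clock: 20.9
tcp_pos: [0.603, -0.2482, 0.2062]
eef_rot: [[0.718, 0.696, -0.002], [0.696, -0.718, 0.001], [-0.001, -0.002, -1.0]]
wrist_force: [1.1, 0.7, -1.3]
finger_gap: 0.0202
```

Call:
jog_arm:
  rows:
    - {"gripper": 10,"dx": -9,"dy": 28,"dz": 0,"twist": 0}
    - {"gripper": 10,"dx": 0,"dy": 0,"dz": 0,"twist": -0.1}
    - {"gripper": 10,"dx": 0,"dy": 0,"dz": 20,"twist": -0.14}
    - {"gripper": 10,"dx": 0,"dy": 0,"dz": 30,"twist": -0.14}
    - {"gripper": 10,"dx": 0,"dy": 0,"dz": 30,"twist": -0.12}
    - {"gripper": 10,"dx": 0,"dy": 0,"dz": 20,"twist": -0.06}
    - {"gripper": 10,"dx": 0,"dy": 0,"dz": 0,"twist": 0}
    - {"gripper": 10,"dx": 0,"dy": 0,"dz": 0,"twist": 0}

```text
clock: 21.7
tcp_pos: [0.6157, -0.2725, 0.1072]
eef_rot: [[0.24, 0.971, -0.001], [0.971, -0.24, 0.001], [0.0, -0.001, -1.0]]
wrist_force: [0.5, 1.0, -1.0]
finger_gap: 0.0207
```

Run:
```python
from h import *
import cv2
go([.6173,-.2728,.04],76.5)
im=get_image("side")[220:440,260:500]; cv2.imwrite("pics/p7.png",cv2.resize(im[:,:,::-1],None,fx=2.6,fy=2.6,interpolation=cv2.INTER_CUBIC))
```

```text
t 21.7 tcp [ 0.6157 -0.2725  0.1072] xyaw 76.08743248758137 F [ 0.4572  0.9998 -0.9693] q [-23.8756  31.4908   8.7083  67.3055   0.0047  -9.963 ]
delta mm [ 0.0653  1.7482 67.2246]
twist -0.0072006614784676515
```

View pics/p7.png

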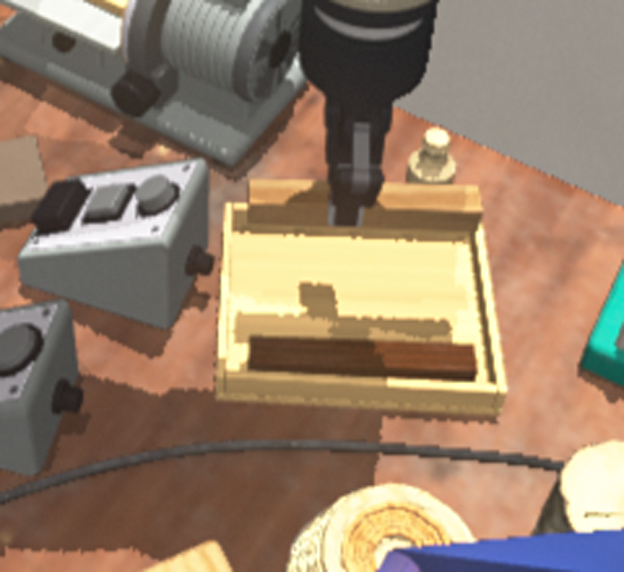

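Run:
```python
from h import *
c=np.array([.628,-.2836]);y=np.radians(-13.5);X=np.array([np.cos(y),np.sin(y)]);Y=np.array([-X[1],X[0]])
for u,v in[(248,212),(480,224)]:
    p=plane("side",260+u/2.6,220+v/2.6,.0985)[:2]; print("blank end",(p-c)@X*1000,(p-c)@Y*1000)
print("tcp",(observe()["tcp_pos"][:2]-c)@X*1000,(observe()["tcp_pos"][:2]-c)@Y*1000)
for u,v in[(231,203),(478,190),(500,392),(222,388)]:
    p=plane("side",260+u/2.6,220+v/2.6,.028)[:2]; print("tray corner",(p-c)@X*1000,(p-c)@Y*1000)
```

```text
blank end -76.92962017403666 6.658780845849094
blank end 74.59317612956262 4.42046525365386
tcp -13.883681754688517 7.816731088654235
tray corner -88.47133433495738 75.2113146703002
tray corner 95.52170177124036 97.71158055969495
tray corner 88.42485419543857 -75.44176340159761
tray corner -90.13305773711186 -82.31952561058385
```

Blank is level, centred within 1–2 mm along the tray and clear of both walls and the dark blank. Lowering.

Call:
jog_arm:
  rows:
    - {"gripper": 10,"dx": 0,"dy": 1,"dz": 30,"twist": 0}
    - {"gripper": 10,"dx": 0,"dy": 0,"dz": 30,"twist": 0}
    - {"gripper": 10,"dx": 0,"dy": 0,"dz": 18,"twist": 0}
    - {"gripper": 10,"dx": 0,"dy": 0,"dz": 7,"twist": 0}
    - {"gripper": 10,"dx": 0,"dy": 0,"dz": 0,"twist": 0}
    - {"gripper": 10,"dx": 0,"dy": 0,"dz": 0,"twist": 0}

```text
clock: 22.35
tcp_pos: [0.618, -0.2733, 0.0242]
eef_rot: [[0.239, 0.971, 0.002], [0.971, -0.239, -0.001], [-0.0, 0.002, -1.0]]
wrist_force: [0.0, 0.0, -0.1]
finger_gap: 0.0205
```

Call:
jog_arm:
  rows:
    - {"gripper": 10,"dx": 0,"dy": 0,"dz": 2,"twist": 0}
    - {"gripper": 10,"dx": 0,"dy": 0,"dz": 0,"twist": 0}

```text
clock: 22.55
tcp_pos: [0.6176, -0.2731, 0.0215]
eef_rot: [[0.239, 0.971, 0.001], [0.971, -0.239, -0.0], [-0.0, 0.001, -1.0]]
wrist_force: [-0.2, -0.1, -1.5]
finger_gap: 0.0201
```

Call:
jog_arm:
  rows:
    - {"gripper": 10,"dx": 0,"dy": 0,"dz": 2,"twist": 0}
    - {"gripper": 10,"dx": 0,"dy": 0,"dz": 0,"twist": 0}

```text
clock: 22.75
tcp_pos: [0.617, -0.2729, 0.0186]
eef_rot: [[0.238, 0.971, 0.0], [0.971, -0.238, 0.0], [0.0, 0.0, -1.0]]
wrist_force: [-0.8, 0.4, -0.6]
finger_gap: 0.0206
```

Call:
jog_arm:
  rows:
    - {"gripper": 10,"dx": 0,"dy": 0,"dz": 1,"twist": 0}
    - {"gripper": 10,"dx": 0,"dy": 0,"dz": 0,"twist": 0}

```text
clock: 22.95
tcp_pos: [0.6169, -0.2728, 0.0174]
eef_rot: [[0.238, 0.971, -0.0], [0.971, -0.238, 0.0], [0.0, -0.0, -1.0]]
wrist_force: [-0.4, 0.6, -1.0]
finger_gap: 0.0206
```

Call:
jog_arm:
  rows:
    - {"gripper": 10,"dx": 0,"dy": 0,"dz": 1,"twist": 0}
    - {"gripper": 10,"dx": 0,"dy": 0,"dz": 0,"twist": 0}

```text
clock: 23.15
tcp_pos: [0.617, -0.2728, 0.0164]
eef_rot: [[0.238, 0.971, -0.0], [0.971, -0.238, 0.0], [0.0, -0.0, -1.0]]
wrist_force: [0.1, 0.3, -0.8]
finger_gap: 0.0202
```

Call:
jog_arm:
  rows:
    - {"gripper": 10,"dx": 0,"dy": 0,"dz": 1,"twist": 0}
    - {"gripper": 10,"dx": 0,"dy": 0,"dz": 0,"twist": 0}

```text
clock: 23.35
tcp_pos: [0.617, -0.2728, 0.0154]
eef_rot: [[0.238, 0.971, -0.0], [0.971, -0.238, 0.0], [0.0, -0.0, -1.0]]
wrist_force: [-0.4, -0.2, -1.5]
finger_gap: 0.0201
```

Call:
jog_arm:
  rows:
    - {"gripper": 10,"dx": 0,"dy": 0,"dz": 1,"twist": 0}
    - {"gripper": 10,"dx": 0,"dy": 0,"dz": 0,"twist": 0}

```text
clock: 23.55
tcp_pos: [0.6171, -0.2729, 0.0148]
eef_rot: [[0.238, 0.971, 0.0], [0.971, -0.238, -0.0], [0.0, 0.0, -1.0]]
wrist_force: [-0.6, 0.3, 0.7]
finger_gap: 0.0206
```

Contact beginning where expected (z≈0.0147). A touch more, then release.

Call:
jog_arm:
  rows:
    - {"gripper": 10,"dx": 0,"dy": 0,"dz": 0.6,"twist": 0}
    - {"gripper": 10,"dx": 0,"dy": 0,"dz": 0,"twist": 0}

```text
clock: 23.75
tcp_pos: [0.6171, -0.2729, 0.0148]
eef_rot: [[0.238, 0.971, 0.001], [0.971, -0.238, -0.0], [-0.0, 0.001, -1.0]]
wrist_force: [-2.3, 0.5, 6.6]
finger_gap: 0.0208
```

Call:
jog_arm:
  rows:
    - {"gripper": 24,"dx": 0,"dy": 0,"dz": 0,"twist": 0}
    - {"gripper": 28,"dx": 0,"dy": 0,"dz": 0,"twist": 0}
    - {"gripper": 36,"dx": 0,"dy": 0,"dz": 0,"twist": 0}
    - {"gripper": 36,"dx": 0,"dy": 0,"dz": 0,"twist": 0}
    - {"gripper": 36,"dx": 0,"dy": 0,"dz": -10,"twist": 0}
    - {"gripper": 36,"dx": 0,"dy": 0,"dz": -20,"twist": 0}
    - {"gripper": 36,"dx": 0,"dy": 0,"dz": -40,"twist": 0}
    - {"gripper": 36,"dx": 0,"dy": 0,"dz": -40,"twist": 0}

```text
clock: 24.55
tcp_pos: [0.6166, -0.2727, 0.1253]
eef_rot: [[0.238, 0.971, -0.001], [0.971, -0.238, 0.001], [0.0, -0.001, -1.0]]
wrist_force: [0.5, 0.0, 0.6]
finger_gap: 0.0359
```

Call:
jog_arm:
  rows:
    - {"gripper": 36,"dx": 0,"dy": -10,"dz": -45,"twist": 0}
    - {"gripper": 36,"dx": -30,"dy": -30,"dz": -20,"twist": 0}
    - {"gripper": 36,"dx": -35,"dy": -35,"dz": 0,"twist": 0}
    - {"gripper": 36,"dx": -35,"dy": -35,"dz": 0,"twist": 0}
    - {"gripper": 36,"dx": -35,"dy": -35,"dz": 0,"twist": 0}
    - {"gripper": 36,"dx": -35,"dy": -35,"dz": 0,"twist": 0}
    - {"gripper": 36,"dx": 0,"dy": 0,"dz": 0,"twist": 0}
    - {"gripper": 36,"dx": 0,"dy": 0,"dz": 0,"twist": 0}

```text
clock: 25.35
tcp_pos: [0.4008, -0.3959, 0.19]
eef_rot: [[0.241, 0.971, 0.001], [0.971, -0.241, -0.001], [-0.0, 0.001, -1.0]]
wrist_force: [-0.1, -0.1, 0.5]
finger_gap: 0.0358
```

Run:
```python
from h import *
import cv2
a=get_image("top")[110:390,150:480];b=get_image("side")[130:410,215:470]
cv2.imwrite("pics/p8.png",cv2.resize(np.hstack([a,b])[:,:,::-1],None,fx=1.36,fy=1.36,interpolation=cv2.INTER_CUBIC)); go(None)
```

```text
t 25.45 tcp [ 0.4023 -0.3949  0.1895] xyaw 76.21679105163815 F [-0.2799  0.7357 -0.3289] q [-44.4789  18.3421  -0.3553  71.2583   0.0181 -30.6957]
```

View pics/p8.png

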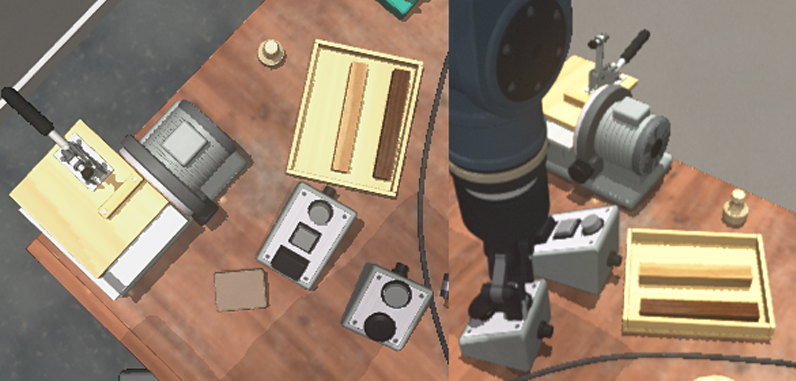

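The blank lies flat in the tray beside the dark one, at (350,118) in the left half. The clamp is open, and the block and finial are where they were.

```bash
python3 -c "
from bench import hand_in
print(hand_in())"
```

```text
the job is handed in; nothing more can be done
None
```

The station is shut down and the job is handed in, at about 25.5 s of the 67 s allowed.

- **Sander STOP:** I pressed it first, down to about 8 mm. The side picture then showed its START key popped out.
- **Extractor STOP:** I pressed it next, to about 8 mm, and the picture showed the square START key popped out.
- **Filter key:** I pressed it until it met the cushion, held it there about 1.2 s, then released it. Its travel isn't read out directly; I judged "fully down" from about 8 mm of tool travel and the force rising to about 7 N.
- **Clamp:** I pushed the handle over to its stop, where the force rose to about 30 N. The last pictures show it still open.
- **Blank:** It was lifted out, lowered until it touched the tray floor, and released. It lies flat beside the dark one.

In the last top and side pictures the sanding block and finial look to be where they were; I compared them by eye, not by measurement. The arm stands clear of everything at about 0.19 m.

Two measurements disagreed, and neither affected the result:
- **STOP and filter keys:** the fingers touched them about 4–6 mm higher than I had worked out from the pictures, so I found contact by force.
- **Held blank:** it sat about 5 mm off my first estimate along its length, and I allowed for that when placing it.

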